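# Latch back the belt sander's sprung roller for a new belt

## Task

The belt of the bench sander has snapped and been taken off; make the machine ready for a new one. First switch it off at the isolator by pressing down the raised half of its rocker; then push the sander's front roller all the way back into the bed and let it go, so that it springs out onto its catch pin and stays latched part-way. Work with the fingertips only: do not take the roller between the fingers or pull the catch knob, and leave everything else on the bench where it lies, not moved or lifted.

Things in the scene. Friction and masses are not known exactly. Their poses are not given: they have to be found in the camera images.
- sander: small bench belt sander bolted to the bench, grey casting, no belt on it; base 280 x 140 mm, bed top 142 mm and rear work stop 170 mm above the bench. Origin on the bench under the machine; x points from the front (sprung roller, nearer the robot) to the rear (drive roller), z up. The motor stands out 162 mm to +y at the rear, the catch knob 112 mm to -y
- roller_mid (a point): centre of the front roller: plain aluminium, 45 mm diameter, 78 mm wide, turning freely on an axle along the sander's y between two steel yoke arms (112 mm over all). It is 120 mm above the bench and, sprung out, 120 mm in front of the sander's origin; it moves with the roller. Axes as the sander's. Nothing in front of it; the 18 mm high base below begins 5 mm behind it
- idler (a joint): how far (m) the yoke with the front roller is pushed back along the sander's +x: 0 = sprung fully out, 0.030 = end stop. Its spring pushes it out with 6 N at 0 and 14 N at 0.030. A tooth on the yoke's arm passes the catch pin at about 0.019: let go beyond that it comes back and latches at 0.018, before that it springs out to 0
- catch (a joint): sprung catch pin, 8 mm thick, on the sander's -y side 50 mm in front of its origin, with a black knob 22 mm in diameter at its outer end: distance (m) it is pushed or pulled outward. 0 = fully in; it rides out to 0.007 over the tooth of the yoke's arm as the roller is pushed and snaps back in behind the tooth by itself
- isolator: grey switch box, 104 x 74 x 43 mm, screwed to the bench in front of the sander, to its left or right; origin under its centre, x along the rocker (cable gland at the -x end), z up. In the middle of its top is a grey paddle rocker 48 mm long (x) and 30 mm wide, in a black frame 46.5 mm above the bench
- rocker (a joint): angle (rad) of the isolator's rocker about the box's y axis: 0 = on, the -x half level and the +x half raised; 0.36 = off, the +x half pressed down level (54 mm above the bench) and the -x half raised. It snaps over past the middle and stays; the press takes about 3 N
- rocker_end (a point): point on the top face of the rocker's +x half, 18 mm from the pivot; the spot to press. At the start it is about 60 mm above the bench and about 14 mm from the box's centre toward its +x; the pivot is over the box's centre, 47 mm above the bench
- scroll_mid (a point): bystander: carved scroll bracket blank of pale wood lying flat, 230 x 90 x 50 mm, its middle, half-way up
- chisel_mid (a point): bystander: chisel with turned dark handle, 262 mm long, lying flat; point near the handle's ferrule, 17 mm up; x axis towards the blade
- gouge_mid (a point): bystander: narrow chisel with turned dark handle, 272 mm long, lying flat; point near the handle's ferrule, 17 mm up
- square: bystander: try square lying flat, 110 x 14 x 18 mm stock and 160 mm blade; origin under the middle of the stock
- pencil: bystander: wooden pencil 175 mm long, 8 mm thick, lying across in front of the sander; origin under its middle, x along it
- tin: bystander: closed bare metal tin, 84 mm diameter, 100 mm high, standing on the side opposite to the isolator; origin under its centre
Things that resemble listed ones, but are neither listed nor needed, are in the scene too. What is shaped like the isolator but blue or red is not meant.

How it is judged (in metres and radians):
On the way, in this order (a step that is already met when the one before it is completed fails the run):
1. the isolator's rocker is switched off while the roller is still sprung out (value of joint rocker above 0.3 rad and value of joint idler below 0.004 m), for 0.2 s.
2. the front roller is pushed back past its catch (value of joint idler above 0.0205 m and value of joint catch below 0.003 m), for 0.05 s.
At the end, for the whole second after the job is handed in: The rocker is off (beyond 0.30 rad of 0.36), and the roller rests latched on its catch pin, 18 mm in (15.5 to 20 mm), the pin fully in (within 2 mm), nothing moving (value of joint idler between 0.0155 and 0.02 m and value of joint catch below 0.002 m and velocity of joint idler between -0.005 and 0.005 m/s and value of joint rocker above 0.3 rad); the robot touches nothing.
It fails at once if the roller is taken between the fingers (x of the grasp point in the frame of roller_mid between -0.015 and 0.015 m and z of the grasp point in the frame of roller_mid below 0.025 m and y of the grasp point in the frame of roller_mid between -0.06 and 0.06 m).
It fails at once if the catch pin is pulled out farther than the roller's tooth lifts it (the knob is pulled) (value of joint catch above 0.0105 m).
It fails at once if a bystander is moved or lifted (20 mm; the pencil 30 mm) (distance of any of scroll_mid, chisel_mid, gouge_mid, square, tin from where it was at the start of the episode above 0.02 m or distance of pencil from where it was at the start of the episode above 0.03 m).
It also fails if it takes over 48 s, if anything falls off the work surface, if the arm or the gripper's body presses on something with over 40 N, if the wrist force passes 120 N, or if a joint passes its speed limit or range.

## Robot

A 6-joint arm with a two-finger parallel gripper is mounted at the origin on the work surface. World frame = base frame: x ahead of the robot, y to its left, z up, the work surface at z = 0. Lengths are in m, angles in degrees, forces in N, time in s.
With the tool pointing down it reaches from about 0.3 to 0.775 m from the base axis. Payload 14.6 kg.
Tool frame: the origin (TCP) lies on the centre line of the jaws, within the pads' length; the fingertips stand 19 mm ahead of it and the grasp point (between the pads) is the TCP (ctrl.tip_extent is the distance from the TCP to the fingertips, in m); y points along the fingers, x is the direction in which the jaws open and shut, and the axes are right-handed (so a half turn about y gives the same grasp; the last joint's range is limited). The gripper opens to 94 mm and grips with 3 to 60 N. Pads are 16 mm wide; open, the fingers measure 119 mm over their backs; the gripper's body (75 mm by 177 mm) begins 78 mm behind the grasp point.
Start: joints at [69.752, 17.183, 87.147, -0, 75.671, -3.816], TCP at [0.156, 0.528, 0.224] pointing down, gripper open.
Joint ranges: [-173.82, 173.82], [-45.26, 126.66], [13.44, 144.39], [-59.66, 239.66], [0, 175.72], [-146.38, 146.38]. Speed limits (degrees/s): [127.2, 127.2, 147.25, 180, 180, 180].

## Interface

Orientations are given as [roll, pitch, yaw] about the fixed x, y, z axes, in that order (R = Rz(yaw) Ry(pitch) Rx(roll)).
In Python, from plant import ctrl gives the robot as it stands.
- The arm moves only by the tool drive_tool, never from a script. Its argument "increments" is a list of rows, each a list of 6 numbers: the shift along the tool's x, y, z in m, then the turn, a rotation vector about the tool's x, y, z in degrees. In form: [[dx, dy, dz, rx, ry, rz], ...]. A call has 1 to 12 rows; each row shifts and turns the commanded pose from where the row before left it, along the tool's axes as they then stand; what a row does not reach is not made up. A row lasts 1/12 s, in which the tool goes at most 41.7 mm and 7.16 degrees, less where a joint would pass 70% of its speed; a pose out of reach is approached as far as the arm can. A call with a gripper value outside its range is refused whole. "hand" is the finger opening in m, from 0 to 0.094, set as the call begins (left out, the last holds). The fingers move at their own pace and stop on an object; the grip force is fixed at half the most. Time passes only in rows, so rows that do not move let the fingers close. It gives the time, the measured TCP pose, the force and the opening at its end, in the units of the state.
- ctrl.sense(): the state, without advancing time (a new reading comes with each control period).
- ctrl.capture(name): name is "scene" or "side" or "wrist"; returns a dict with "pixels" (480x640x3 uint8, red, green, blue), "range_z" (480x640 float32, m along the optical axis (not along the pixel's ray), 0 where there is no reading), "fx", "fy", "cx", "cy" (pixels), "k1" (the pictures are not rectified: a ray, as slopes to the right and down, at radius r is drawn at 1 + k1 r^2 times it, then the intrinsics apply), "R" (3x3) and "t" (3): a world point X has camera coordinates R X + t; the wrist camera has in their place "hand_eye" (4x4, takes a point from camera to tool coordinates, whose origin is the TCP and whose axes are the tool frame's). Camera axes: x right, y down, z forward; pixel columns grow to the right and rows downward; lengths in m; the calibration is good to about 2 mm. A picture is of the moment at which its call begins: read the wrist's pose just before it.
- ctrl.hand_in(): hands the job in, once; it reports no verdict.
The state is a dict: "time": time; "q": joint angles; "qd": joint speeds; "joint_efforts": joint torques, N m; "position": TCP position; "tool_rot": TCP orientation; "wrist_force": force on the tool from outside, world axes, zero at the start; "moment": the same for the moment, N m; "width": finger opening in m.
Only numpy, scipy, OpenCV 4.12 (cv2) and the standard library are available. Lean on these libraries where they do the work, as an engineer would, in place of code of your own. Each camera call takes 0.05 s, during which the arm holds its last target.

## Working session

There is one attempt and no reset: what is moved stays moved. The work goes in short steps, Python scripts to look and compute and a tool call to move; the robot and the scene stay as the last step left them, time stands still between calls to the robot, and variables do not carry over. Pictures are saved under pics/ and viewed, and the job is handed in when it is done.

Besides the shell and the picture viewer there is one more tool, called as name(argument=value, ...), one argument or row to a line, values as JSON. drive_tool: Moves the arm, as the interface text tells. Its arguments: {"type":"object","properties":{"increments":{"type":"array"},"hand":{"type":"number"}},"required":["increments"]}

```bash
ls; mkdir -p pics
cat > h.py <<'E'
import numpy as np, cv2, pickle
from plant import ctrl
E
python3 - <<'E'
from h import *
print(ctrl.sense(), ctrl.tip_extent)
for n in ["scene","side","wrist"]:
    c=ctrl.capture(n); pickle.dump(c,open(f"pics/{n}0.pkl","wb"))
    cv2.imwrite(f"pics/{n}0.png",c["pixels"][:,:,::-1])
    print(n,{k:v for k,v in c.items() if k not in("pixels","range_z")})
E
```

```text
pics
{'time': 0.0, 'q': array([ 6.97502972e+01,  1.72152568e+01,  8.71795916e+01, -2.36492672e-04,
        7.56706159e+01, -3.81571411e+00]), 'qd': array([-0.01917203, -0.13061973,  0.02292258, -0.01091978, -0.00354758,
       -0.02245338]), 'joint_efforts': array([ 2.38559813e-03, -5.31802011e+01, -3.52738130e+01,  7.09894393e-02,
        2.42693274e-02, -1.66851632e-04]), 'position': array([0.15552045, 0.5273065 , 0.22389511]), 'tool_rot': array([-8.99958721e+01,  6.53344991e-02,  7.35660724e+01]), 'wrist_force': array([-0.08865481, -0.33001031,  0.43249877]), 'moment': array([-0.00243782,  0.04747478,  0.02919037]), 'width': 0.09388707602197845} 0.019
scene {'fx': 463.9783934670639, 'fy': 463.9783934670639, 'cx': 311.6047952771958, 'cy': 238.71774040003552, 'k1': -0.10849142437540077, 'R': array([[ 0.44668199,  0.89461353, -0.01190906],
       [ 0.73333389, -0.37371522, -0.56794219],
       [-0.51253937,  0.24495623, -0.82298228]]), 't': array([-0.21272511, -0.33503425,  1.76209935])}
side {'fx': 443.3800253611886, 'fy': 443.3800253611886, 'cx': 314.29234353698166, 'cy': 230.8340039796122, 'k1': -0.03106195968056617, 'R': array([[ 0.73800655, -0.67468773,  0.01194979],
       [-0.40726006, -0.45946124, -0.78932541],
       [ 0.53803864,  0.57766065, -0.61385877]]), 't': array([-0.39669541,  0.26523292,  1.11024582])}
wrist {'fx': 362.67363285358977, 'fy': 362.67363285358977, 'cx': 323.5474604079273, 'cy': 246.20627189858843, 'k1': -0.009958288072289191, 'hand_eye': array([[ 9.99998458e-01,  1.64814815e-03,  6.06145393e-04,
         2.85549877e-04],
       [-1.02609504e-04, -2.89740672e-01,  9.57105184e-01,
        -1.60682957e-01],
       [ 1.75307611e-03, -9.57103770e-01, -2.89740056e-01,
         8.46935398e-02],
       [ 0.00000000e+00,  0.00000000e+00,  0.00000000e+00,
         1.00000000e+00]])}
```

View pics/scene0.png

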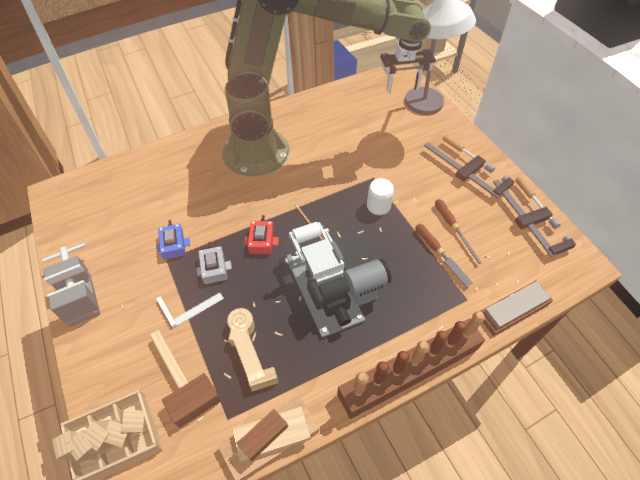

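View pics/side0.png

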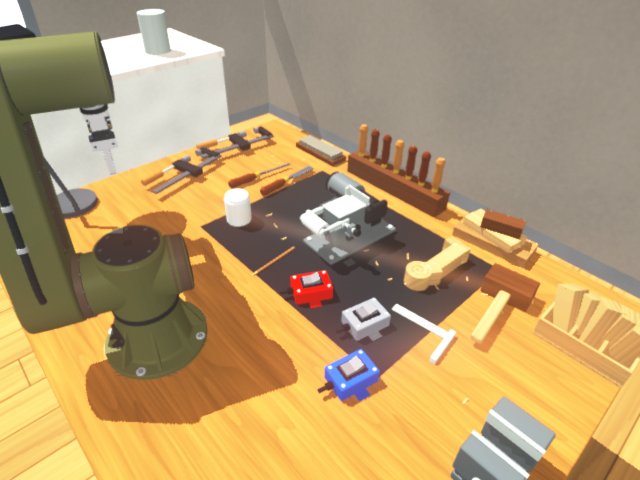

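View pics/wrist0.png

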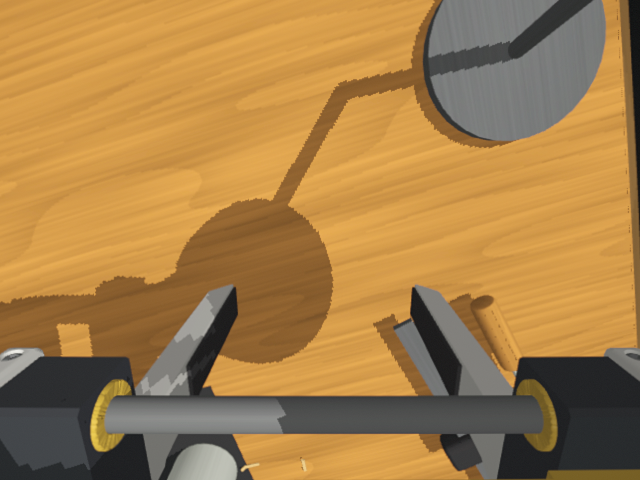

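```bash
cat >> h.py <<'E'
def load(n): return pickle.load(open(f"pics/{n}.pkl","rb"))
def cloud(c,R=None,t=None):
    "HxWx3 world points from the depth"
    K=np.array([[c["fx"],0,c["cx"]],[0,c["fy"],c["cy"]],[0,0,1]])
    v,u=np.mgrid[0:480,0:640].astype(np.float64)
    p=cv2.undistortPoints(np.stack([u,v],-1).reshape(-1,1,2),K,np.array([c["k1"],0,0,0,0.])).reshape(480,640,2)
    z=c["range_z"]; P=np.dstack([p[...,0]*z,p[...,1]*z,z])
    P[z==0]=np.nan
    return (P-c["t"])@c["R"]
def proj(c,X):
    K=np.array([[c["fx"],0,c["cx"]],[0,c["fy"],c["cy"]],[0,0,1]])
    return cv2.projectPoints(np.atleast_2d(X).astype(float),cv2.Rodrigues(c["R"])[0],c["t"],K,np.array([c["k1"],0,0,0,0.]))[0].reshape(-1,2)
E
python3 - <<'E'
from h import *
for n,(x0,y0,x1,y1) in {"scene":(180,190,400,350),"side":(280,170,440,350)}.items():
    c=load(n+"0"); im=c["pixels"][y0:y1,x0:x1,::-1]
    s=min(800/(x1-x0),600/(y1-y0)); cv2.imwrite(f"pics/{n}z.png",cv2.resize(im,None,fx=s,fy=s,interpolation=cv2.INTER_CUBIC)); print(s)
    P=cloud(c)
    for uv in {"scene":[(213,265),(206,278),(320,258),(307,231),(380,190),(312,210)],"side":[(366,318),(238,205),(365,340)]}[n]: print(n,uv,P[uv[1],uv[0]].round(4))
E
```

```text
3.6363636363636362
scene (213, 265) [ 0.4451 -0.3206  0.0543]
scene (206, 278) [ 0.4664 -0.3551  0.0347]
scene (320, 258) [ 0.6186 -0.0425  0.1402]
scene (307, 231) [ 0.5173 -0.0339  0.1405]
scene (380, 190) [0.4526 0.263  0.1017]
scene (312, 210) [0.354  0.0626 0.    ]
3.3333333333333335
side (366, 318) [ 0.4042 -0.3362  0.0477]
side (238, 205) [0.4216 0.2377 0.0852]
side (365, 340) [ 0.3816 -0.3587  0.0017]
```

View pics/scenez.png

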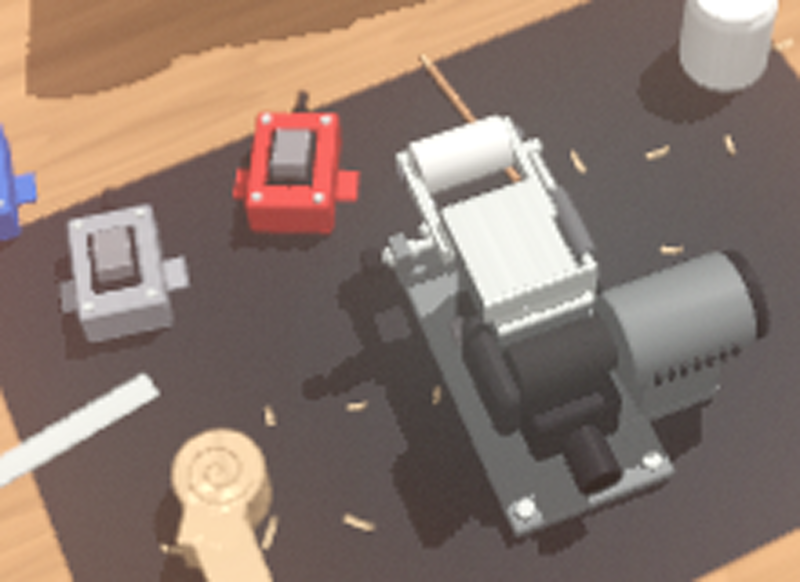

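View pics/sidez.png

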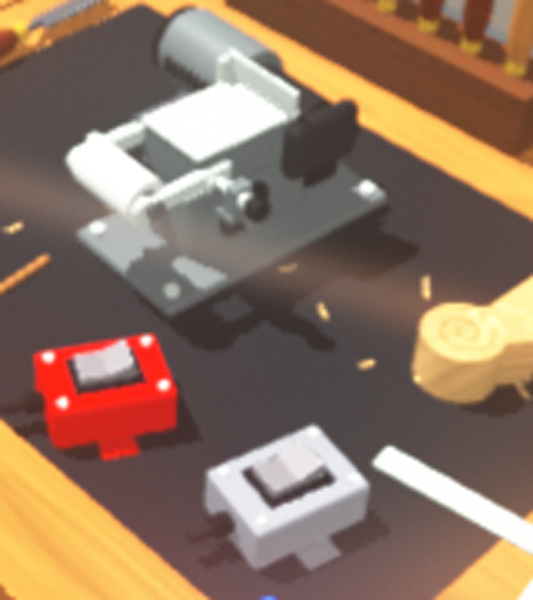

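Run:
```python
from h import *
Q={n:cloud(load(n+"0")) for n in("scene","side")}
for n,P in Q.items():
    p=P.reshape(-1,3); p=p[~np.isnan(p[:,0])]
    near=np.hypot(p[:,0]-.43,p[:,1]+.325)<.085
    rgb=load(n+"0")["pixels"].reshape(-1,3)
    top=p[near&(p[:,2]>.038)&(p[:,2]<.0485)]
    rk=p[near&(p[:,2]>.0505)]
    print(n,"box",cv2.minAreaRect((top[:,:2]*1000).astype(np.float32)),np.median(top[:,2]),len(top))
    print("  rocker",cv2.minAreaRect((rk[:,:2]*1000).astype(np.float32)),rk.max(0),len(rk)); hi=rk[rk[:,2]>.058]; print("   hi",hi.mean(0),len(hi))
    s=(np.hypot(p[:,0]-.62,p[:,1]+.04)<.3)
    bed=p[s&(p[:,2]>.138)&(p[:,2]<.1445)&(p[:,0]>.45)]
    print("  bed",cv2.minAreaRect((bed[:,:2]*1000).astype(np.float32)),len(bed))
    ro=p[s&(p[:,2]>.10)&(p[:,2]<.146)&(p[:,0]<.53)&(p[:,1]<.08)&(p[:,1]>-.12)]
    print("  roller",cv2.minAreaRect((ro[:,:2]*1000).astype(np.float32)),ro.max(0),len(ro))
    print("  tops",ro[ro[:,2]>.1415].mean(0))
```

```text
scene box ((422.32806396484375, -321.24322509765625), (71.79021453857422, 109.30815887451172), 76.92745208740234) 0.04365668989687571 478
  rocker ((429.921630859375, -319.308837890625), (62.954490661621094, 44.235965728759766), 6.6507887840271) [ 0.45978638 -0.29830898  0.06804385] 143
   hi [ 0.43583496 -0.32363021  0.06138222] 38
  bed ((624.766357421875, 11.33795166015625), (225.9796600341797, 250.24374389648438), 83.49551391601562) 1410
  roller ((507.49609375, -30.022350311279297), (116.66142272949219, 44.58526611328125), 89.85543823242188) [0.52990575 0.02826036 0.14599657] 460
  tops [ 0.50935358 -0.03029839  0.14340313]
side box ((421.4505615234375, -322.8127136230469), (76.18032836914062, 106.63716125488281), 78.46184539794922) 0.04194672473719903 690
  rocker ((420.7319641113281, -321.4389343261719), (30.941438674926758, 46.372650146484375), 77.0860595703125) [ 0.44521426 -0.30171023  0.06268622] 181
   hi [ 0.43660633 -0.32371463  0.05955239] 35
  bed ((621.7448120117188, 10.387619018554688), (227.31719970703125, 245.98182678222656), 83.83068084716797) 891
  roller ((504.98602294921875, -33.49101257324219), (46.51483917236328, 110.95429229736328), 1.4594552516937256) [0.52957753 0.0225516  0.14464841] 475
  tops [ 0.50621916 -0.02957517  0.1424437 ]
```

Run:
```python
from h import *
for n in("scene","side"):
    c=load(n+"0");P=cloud(c).reshape(-1,3); p=P[~np.isnan(P[:,0])]
    f=lambda m:cv2.minAreaRect((p[m][:,:2]*1000).astype(np.float32))
    x,y,z=p.T
    print(n,"bed",f((z>.139)&(z<.146)&(x>.545)&(x<.7)&(y>-.1)&(y<.03)))
    b=(z>.014)&(z<.022)&(x>.45)&(x<.85)&(y>-.17)&(y<.12)
    print(" base",f(b),b.sum(),p[b].min(0),p[b].max(0))
    r=(z>.128)&(z<.146)&(x>.45)&(x<.53)&(y>-.1)&(y<.03)
    q=p[r]; 
    # cylinder fit: unknown cx, cy-slope, cz=.12, r=.0225
    from scipy.optimize import least_squares
    g=lambda a:np.hypot((q[:,0]-a[0]-a[1]*(q[:,1]+.035))/np.sqrt(1+a[1]**2),q[:,2]-a[2])-.0225
    s=least_squares(g,[.5,0,.12],loss="soft_l1",f_scale=.002); print(" roller x,slope,z",s.x,np.abs(s.fun).mean(),q.min(0),q.max(0))
    t=(z>.085)&(z<.105)&(np.hypot(x-.44,y-.25)<.08); print(" tin",f(t))
    for zz in range(40,150,10):
        m=(abs(z*1000-zz)<5)&(x>.47)&(x<.62)&(y<-.06)&(y>-.17)
        if m.sum(): print("   ",zz,p[m].min(0).round(3),p[m].max(0).round(3),m.sum())
```

```text
scene bed ((630.4306030273438, -36.155670166015625), (138.09368896484375, 129.0878448486328), 0.7981577515602112)
 base ((621.7506103515625, -29.639976501464844), (357.28277587890625, 208.56582641601562), 4.024501800537109) 1061 [ 0.45086859 -0.14620333  0.01400008] [0.7985807  0.08375145 0.02199135]
 roller x,slope,z [0.50726335 0.0191327  0.11988979] 0.0027737087932446962 [ 0.48515685 -0.08801806  0.12802825] [0.52990575 0.02826036 0.14599657]
 tin ((442.3229675292969, 274.7489013671875), (80.37648010253906, 80.9992446899414), 56.38826370239258)
    40 [ 0.577 -0.069  0.038] [ 0.577 -0.069  0.038] 1
    50 [ 0.579 -0.096  0.046] [ 0.612 -0.068  0.053] 5
    60 [ 0.578 -0.096  0.055] [ 0.618 -0.069  0.063] 8
    70 [ 0.601 -0.096  0.067] [ 0.62  -0.074  0.075] 14
    80 [ 0.602 -0.084  0.075] [ 0.618 -0.075  0.079] 12
    100 [ 0.571 -0.125  0.097] [ 0.619 -0.077  0.105] 45
    110 [ 0.511 -0.124  0.105] [ 0.613 -0.062  0.115] 45
    120 [ 0.491 -0.149  0.115] [ 0.615 -0.062  0.125] 84
    130 [ 0.486 -0.149  0.125] [ 0.615 -0.061  0.135] 227
    140 [ 0.488 -0.119  0.135] [ 0.619 -
[... 484 characters left out ...]
73.1789855957031), (82.49369049072266, 81.51370239257812), 88.52982330322266)
    40 [ 0.566 -0.087  0.035] [ 0.62  -0.061  0.045] 44
    50 [ 0.565 -0.099  0.045] [ 0.619 -0.061  0.055] 42
    60 [ 0.568 -0.095  0.055] [ 0.613 -0.062  0.064] 26
    70 [ 0.565 -0.072  0.065] [ 0.583 -0.061  0.075] 17
    80 [ 0.564 -0.069  0.075] [ 0.579 -0.062  0.084] 12
    90 [ 0.564 -0.119  0.087] [ 0.615 -0.068  0.095] 6
    100 [ 0.49  -0.124  0.095] [ 0.62  -0.069  0.105] 68
    110 [ 0.486 -0.148  0.105] [ 0.619 -0.064  0.115] 69
    120 [ 0.483 -0.151  0.115] [ 0.62  -0.061  0.125] 166
    130 [ 0.485 -0.149  0.125] [ 0.62  -0.061  0.135] 244
    140 [ 0.488 -0.081  0.135] [ 0.62  -0.06   0.144] 125
```

drive_tool(
  increments=[
    [-0.01, 0, -0.012, 0, 0, 0],
    [-0.025, 0, -0.026, 0, 0, 0],
    [-0.028, 0, -0.03, 0, 0, 0],
    [-0.028, 0, -0.03, 0, 0, 0],
    [-0.028, 0, -0.03, 0, 0, 0],
    [-0.028, 0, -0.03, 0, 0, 0],
    [-0.028, 0, -0.03, 0, 0, 0],
    [-0.028, 0, -0.03, 0, 0, 0],
    [-0.028, 0, -0.03, 0, 0, 0],
    [-0.028, 0, -0.03, 0, 0, 0],
    [-0.028, 0, -0.03, 0, 0, 0],
    [-0.028, 0, -0.03, 0, 0, 0],
  ],
  hand=0,
)

```text
time: 1.15
position: [0.3911, 0.1278, 0.2246]
tool_rot: [-90.0, -0.0, 73.6]
wrist_force: [-0.3, 1.8, 0.6]
width: 0.0173
```

drive_tool(
  increments=[
    [-0.03, 0, -0.012, 0, 0, 0],
    [-0.03, 0, -0.012, 0, 0, 0],
    [-0.03, 0, -0.012, 0, 0, 0],
    [-0.03, 0, -0.012, 0, 0, 0],
    [-0.03, 0, -0.012, 0, 0, 0],
    [-0.03, 0, -0.012, 0, 0, 0],
    [-0.03, 0, -0.012, 0, 0, 0],
    [-0.03, 0, -0.012, 0, 0, 0],
    [-0.03, 0, -0.012, 0, 0, 0],
    [-0.03, 0, -0.012, 0, 0, 0],
    [-0.03, 0, -0.012, 0, 0, 0],
    [-0.03, 0, -0.012, 0, 0, 0],
  ],
)

```text
time: 2.15
position: [0.4267, -0.2579, 0.2243]
tool_rot: [-90.0, -0.0, 73.6]
wrist_force: [0.7, -0.8, -0.5]
width: -0.0
```

drive_tool(
  increments=[
    [-0.03, 0, -0.013, 0, 0, 0],
    [-0.02, 0, -0.009, 0, -1, 0],
    [-0.012, 0, -0.005, 0, -1, 0],
    [0, 0, 0, 0, -1, 0],
    [0, 0, 0, 0, -1, 0],
    [0, 0, 0, 0, 0, 0],
  ],
)

```text
time: 2.65
position: [0.4355, -0.3226, 0.2243]
tool_rot: [-90.0, -0.0, 77.7]
wrist_force: [-0.9, 0.0, -0.9]
width: 0.0001
```

Run:
```python
from h import *
s=ctrl.sense(); print(s["position"],s["tool_rot"],s["q"],s["width"],s["wrist_force"])
for n in ["scene","wrist"]:
    c=ctrl.capture(n); pickle.dump(c,open(f"pics/{n}1.pkl","wb")); cv2.imwrite(f"pics/{n}1.png",c["pixels"][:,:,::-1])
```

```text
[ 0.43546678 -0.32255498  0.22433941] [-8.99800886e+01 -1.58479587e-02  7.76607248e+01] [-4.04024974e+01  1.61709532e+01  8.84645337e+01  4.77178748e-03
  7.53895391e+01 -1.18064430e+02] 0.0001308921236093856 [-0.8787075   0.03557028 -0.92424564]
```

View pics/wrist1.png

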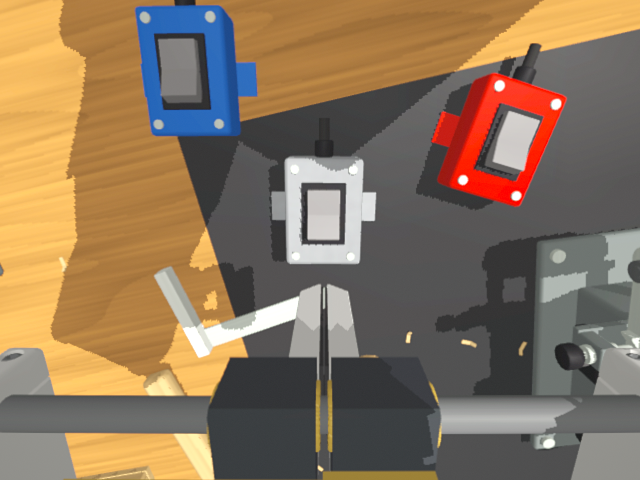

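```bash
cat >> h.py <<'E'
from scipy.spatial.transform import Rotation as Ro
def wristpose(c,s):
    T=np.eye(4); T[:3,:3]=Ro.from_euler("xyz",s["tool_rot"],degrees=True).as_matrix(); T[:3,3]=s["position"]
    M=np.linalg.inv(T@c["hand_eye"]); c["R"]=M[:3,:3]; c["t"]=M[:3,3]; return c
E
python3 - <<'E'
from h import *
s=ctrl.sense(); c=wristpose(load("wrist1"),s); P=cloud(c)
a=P[120:275,265:385].reshape(-1,3); a=a[~np.isnan(a[:,0])]
f=lambda m:cv2.minAreaRect((a[m][:,:2]*1000).astype(np.float32))
z=a[:,2]; print("box",f((z>.038)&(z<.0455)),"rocker",f(z>.0515),z.max())
for v in range(185,250,6): print(v,P[v,323].round(4))
print("proj rocker_end guess",proj(c,[[.436,-.3255,.06]]))
h=a[z>.0575]; print(h.mean(0),len(h))
E
```

```text
box ((421.764404296875, -319.3777160644531), (74.15789794921875, 102.9729995727539), 77.43793487548828) rocker ((421.753662109375, -319.4716796875), (29.869543075561523, 47.389259338378906), 77.5755615234375) 0.06409454475309319
185 [ 0.395  -0.3137  0.0467]
191 [ 0.3993 -0.3146  0.0549]
197 [ 0.4045 -0.3157  0.056 ]
203 [ 0.4098 -0.3169  0.0563]
209 [ 0.4157 -0.3182  0.0539]
215 [ 0.4212 -0.3194  0.0544]
221 [ 0.4263 -0.3205  0.0562]
227 [ 0.4315 -0.3216  0.0582]
233 [ 0.4364 -0.3227  0.0608]
239 [ 0.4414 -0.3238  0.0631]
245 [ 0.4529 -0.3263  0.0431]
proj rocker_end guess [[319.93127522 232.98727277]]
[ 0.43519186 -0.32248665  0.06011118] 515
```

drive_tool(
  increments=[
    [0, 0.015, -0.002, 0, 0, 0],
    [0, 0.02, 0, 0, 0, 0],
    [0, 0.02, 0, 0, 0, 0],
    [0, 0.02, 0, 0, 0, 0],
    [0, 0.02, 0, 0, 0, 0],
    [0, 0.02, 0, 0, 0, 0],
    [0, 0.015, 0, 0, 0, 0],
    [0, 0.005, 0, 0, 0, 0],
    [0, 0.003, 0, 0, 0, 0],
    [0, 0.003, 0, 0, 0, 0],
    [0, 0.003, 0, 0, 0, 0],
    [0, 0.003, 0, 0, 0, 0],
  ],
)

```text
time: 3.75
position: [0.4385, -0.3243, 0.0787]
tool_rot: [-90.2, 0.1, 77.6]
wrist_force: [5.5, 0.3, 7.8]
width: 0.0002
```

drive_tool(
  increments=[
    [0, 0.002, 0, 0, 0, 0],
    [0, 0.002, 0, 0, 0, 0],
    [0, 0.001, 0, 0, 0, 0],
    [0, 0.001, 0, 0, 0, 0],
    [0, 0, 0, 0, 0, 0],
    [0, 0, 0, 0, 0, 0],
  ],
)

```text
time: 4.25
position: [0.4378, -0.324, 0.0731]
tool_rot: [-90.1, 0.0, 77.6]
wrist_force: [-3.8, 3.3, 18.9]
width: 0.0006
```

drive_tool(
  increments=[
    [0, -0.01, 0, 0, 0, 0],
    [0, -0.02, 0, 0, 0, 0],
    [0, -0.03, 0, 0, 0, 0],
    [0, -0.03, 0, 0, 0, 0],
    [0, -0.03, 0, 0, 0, 0],
    [0, -0.02, 0, 0, 0, 0],
    [0, -0.01, 0, 0, 0, 0],
    [0, 0, 0, 0, 0, 0],
    [0, 0, 0, 0, 0, 0],
  ],
)

```text
time: 5.0
position: [0.4372, -0.3236, 0.2206]
tool_rot: [-90.0, -0.0, 77.6]
wrist_force: [-0.4, -0.5, -0.2]
width: 0.0006
```

Run:
```python
from h import *
s=ctrl.sense(); print(s["position"],s["tool_rot"],s["wrist_force"])
c=ctrl.capture("wrist"); cv2.imwrite("pics/wrist2.png",c["pixels"][:,:,::-1])
P=cloud(wristpose(c,s))
for v in range(185,250,6): print(v,P[v,323].round(4))
```

```text
[ 0.43723767 -0.32361837  0.22058633] [-8.99559878e+01 -1.96494978e-02  7.75629608e+01] [-0.38416564 -0.51006308 -0.20713819]
185 [ 0.3959 -0.3146  0.0474]
191 [ 0.4001 -0.3155  0.0562]
197 [ 0.4043 -0.3164  0.0627]
203 [ 0.4102 -0.3177  0.0592]
209 [ 0.4155 -0.3189  0.0588]
215 [ 0.4221 -0.3203  0.0533]
221 [ 0.4275 -0.3215  0.0538]
227 [ 0.4325 -0.3226  0.056 ]
233 [ 0.4387 -0.3239  0.0538]
239 [ 0.4444 -0.3252  0.0534]
245 [ 0.453  -0.3271  0.0437]
```

View pics/wrist2.png

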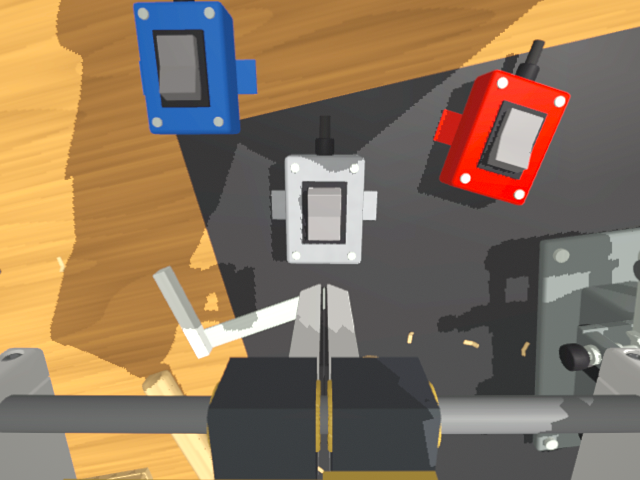

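drive_tool(
  increments=[
    [0.015, 0, 0.005, 0, 0, 0],
    [0.028, 0, 0.008, 0, 0, 0],
    [0.028, 0, 0.008, 0, 0, 0],
    [0.028, 0, 0.008, 0, 0, 0],
    [0.028, 0, 0.008, 0, 0, 0],
    [0.028, 0, 0.008, 0, 0, 0],
    [0.028, 0, 0.008, 0, 0, 0],
    [0.028, 0, 0.008, 0, 0, 0],
    [0.028, 0, 0.008, 0, 0, 0],
    [0.028, 0, 0.008, 0, 0, 0],
    [0.02, 0, 0.005, 0, 0, 0],
    [0, 0, 0, 0, -3, 0],
  ],
)

```text
time: 6.05
position: [0.4184, -0.0231, 0.22]
tool_rot: [-89.9, -0.0, 80.7]
wrist_force: [-0.4, -1.1, 0.4]
width: 0.0002
```

drive_tool(
  increments=[
    [0, 0, 0, 0, -4.4, 0],
    [0, 0, 0, 0, 0, 0],
    [0, 0, 0, 0, 0, 0],
  ],
)

```text
time: 6.3
position: [0.4188, -0.0258, 0.2204]
tool_rot: [-89.9, -0.0, 84.8]
wrist_force: [0.5, 0.3, 0.9]
width: 0.001
```

Run:
```python
from h import *
s=ctrl.sense(); print(s["position"],s["tool_rot"],s["wrist_force"])
c=ctrl.capture("wrist"); cv2.imwrite("pics/wrist3.png",c["pixels"][:,:,::-1])
wristpose(c,s); pickle.dump(c,open("pics/wrist3.pkl","wb")); P=cloud(c)
p=P.reshape(-1,3); p=p[~np.isnan(p[:,0])]; x,y,z=p.T
q=p[(z>.125)&(z<.146)&(x>.47)&(x<.53)&(y>-.065)&(y<.0)]
from scipy.optimize import least_squares
g=lambda a:np.hypot((q[:,0]-a[0]-a[1]*(q[:,1]+.032))/np.sqrt(1+a[1]**2),q[:,2]-a[2])-.0225
r=least_squares(g,[.5,0,.12],loss="soft_l1",f_scale=.002); print(r.x,np.abs(r.fun).mean(),len(q))
```

```text
[ 0.4188174  -0.02577907  0.22037271] [-8.98858409e+01 -5.61796336e-03  8.48483767e+01] [0.51155157 0.32485323 0.91446426]
[0.50856934 0.07591832 0.12030971] 0.0005492561467188774 415
```

View pics/wrist3.png

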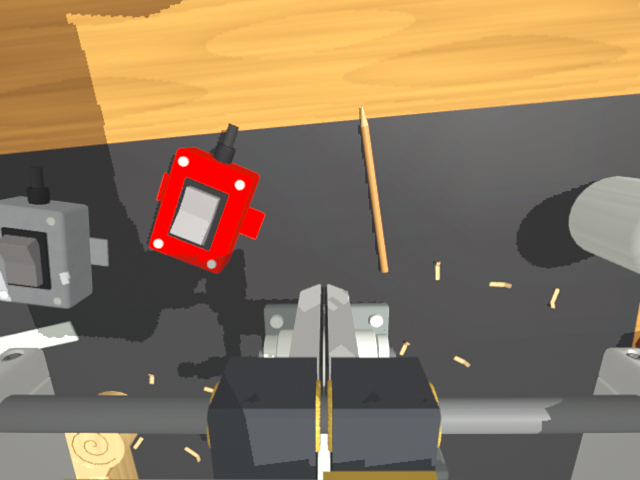

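drive_tool(
  increments=[
    [0, 0.015, 0, 0, 0, 0],
    [0, 0.025, 0, 0, 0, 0],
    [0, 0.025, 0, 0, 0, 0],
    [0, 0.02, 0, 0, 0, 0],
    [0, 0.012, 0, 0, 0, 0],
    [0, 0, -0.01, 0, 0, 0],
    [0, 0, -0.015, 0, 0, 0],
    [0, 0, -0.012, 0, 0, 0],
    [0, 0, -0.008, 0, 0, 0],
    [0, 0, -0.005, 0, 0, 0],
    [0, 0, 0, 0, 0, 0],
  ],
)

```text
time: 7.27
position: [0.4693, -0.0304, 0.1241]
tool_rot: [-90.0, 0.0, 84.9]
wrist_force: [-0.0, -0.1, 0.6]
width: 0.0006
```

drive_tool(
  increments=[
    [0, 0, -0.003, 0, 0, 0],
    [0, 0, -0.003, 0, 0, 0],
    [0, 0, -0.003, 0, 0, 0],
    [0, 0, -0.003, 0, 0, 0],
    [0, 0, -0.003, 0, 0, 0],
    [0, 0, 0, 0, 0, 0],
  ],
)

```text
time: 7.77
position: [0.4827, -0.0314, 0.1237]
tool_rot: [-89.8, -0.0, 85.0]
wrist_force: [-9.9, 1.0, 0.9]
width: 0.0002
```

drive_tool(
  increments=[
    [0, 0, -0.003, 0, 0, 0],
    [0, 0, -0.003, 0, 0, 0],
    [0, 0, -0.003, 0, 0, 0],
    [0, 0, -0.003, 0, 0, 0],
    [0, 0, -0.003, 0, 0, 0],
    [0, 0, -0.003, 0, 0, 0],
    [0, 0, -0.003, 0, 0, 0],
    [0, 0, -0.002, 0, 0, 0],
    [0, 0, 0, 0, 0, 0],
    [0, 0, 0, 0, 0, 0],
  ],
)

```text
time: 8.6
position: [0.5047, -0.0331, 0.1233]
tool_rot: [-89.6, -0.0, 85.0]
wrist_force: [-12.6, 1.6, 0.3]
width: 0.0005
```

drive_tool(
  increments=[
    [0, 0, -0.002, 0, 0, 0],
    [0, 0, -0.002, 0, 0, 0],
    [0, 0, -0.001, 0, 0, 0],
    [0, 0, 0, 0, 0, 0],
    [0, 0, 0, 0, 0, 0],
    [0, 0, 0, 0, 0, 0],
  ],
)

```text
time: 9.1
position: [0.5065, -0.0332, 0.1217]
tool_rot: [-89.1, -0.0, 85.0]
wrist_force: [-31.5, 2.7, -0.1]
width: 0.0005
```

The wrist force jumped from 12.6 to 31.5 N while the tool barely moved, so the roller is on its end stop. I'll back off now.

drive_tool(
  increments=[
    [0, 0, 0.003, 0, 0, 0],
    [0, 0, 0.003, 0, 0, 0],
    [0, 0, 0.003, 0, 0, 0],
    [0, 0, 0.003, 0, 0, 0],
    [0, 0, 0.003, 0, 0, 0],
    [0, 0, 0.003, 0, 0, 0],
    [0, 0, 0.003, 0, 0, 0],
    [0, 0, 0.01, 0, 0, 0],
    [0, 0, 0.02, 0, 0, 0],
    [0, 0, 0.03, 0, 0, 0],
    [0, 0, 0.02, 0, 0, 0],
    [0, 0, 0.01, 0, 0, 0],
  ],
)

```text
time: 10.1
position: [0.3997, -0.0241, 0.1245]
tool_rot: [-90.0, 0.0, 85.0]
wrist_force: [-0.7, -0.3, 0.4]
width: 0.0004
```

drive_tool(
  increments=[
    [0, -0.02, 0, 0, 0, 0],
    [0, -0.03, 0, 0, 0, 0],
    [0, -0.03, 0, 0, 0, 0],
    [0, -0.03, 0, 0, 0, 0],
    [0, -0.02, 0, 0, 0, 0],
    [0, 0, 0, 0, 0, 0],
    [0, 0, 0, 0, 0, 0],
  ],
)

```text
time: 10.68
position: [0.4019, -0.0244, 0.2552]
tool_rot: [-90.1, 0.0, 85.0]
wrist_force: [0.5, 0.6, -0.4]
width: 0.0003
```

Run:
```python
from h import *
from scipy.optimize import least_squares
s=ctrl.sense(); print(s["position"],s["tool_rot"],s["wrist_force"],s["time"])
for n in("scene","side","wrist"):
    c=ctrl.capture(n); 
    if n=="wrist": wristpose(c,s)
    pickle.dump(c,open(f"pics/{n}4.pkl","wb")); cv2.imwrite(f"pics/{n}4.png",c["pixels"][:,:,::-1])
    p=cloud(c).reshape(-1,3); p=p[~np.isnan(p[:,0])]; x,y,z=p.T
    q=p[(z>.125)&(z<.146)&(x>.47)&(x<.546)&(y>-.065)&(y<.0)]
    g=lambda a:np.hypot((q[:,0]-a[0]-.08*(q[:,1]+.032)),q[:,2]-.12)-.0225
    r=least_squares(g,[.52],loss="soft_l1",f_scale=.002); print(n,r.x,np.abs(r.fun).mean(),len(q))
im=[cv2.resize(load("side"+k)["pixels"][180:270,290:410,::-1],None,fx=3.3,fy=3.3,interpolation=cv2.INTER_CUBIC) for k in "04"]
cv2.imwrite("pics/side4z.png",np.hstack(im))
```

```text
[ 0.40193033 -0.02435027  0.25520984] [-9.01441651e+01  8.83464830e-03  8.49662716e+01] [ 0.47624146  0.56839119 -0.38898869] 10.6833
scene [0.52477278] 0.0018044529030378851 248
side [0.52716157] 0.0016947942946360214 206
wrist [0.52605144] 0.0013345923554348546 103
```

View pics/side4z.png

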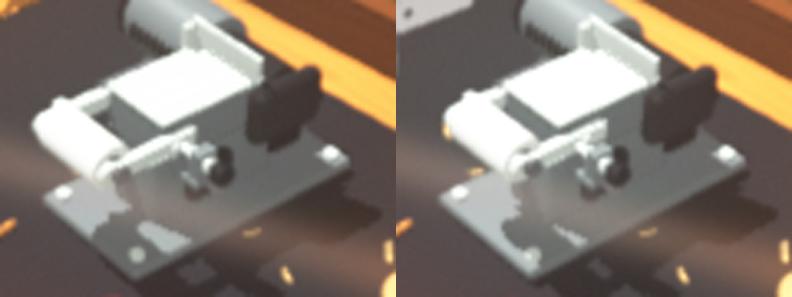

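View pics/scene4.png

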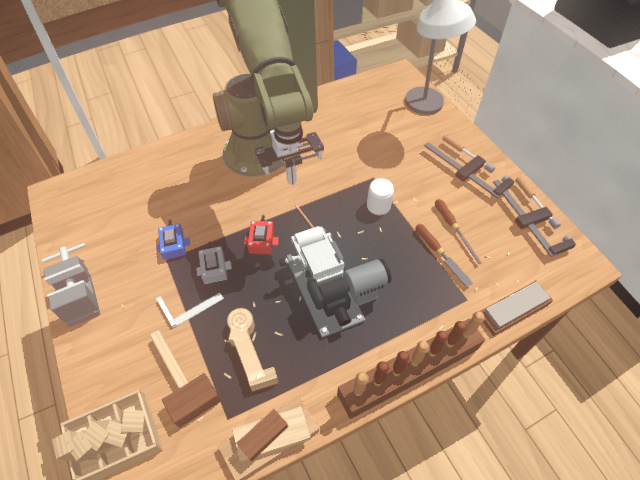

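The roller sits at x = 0.526, against 0.508 at the start. That is about 18 mm in, so it is latched. The knob is back in and the arm is clear.

```bash
python3 -c "
from plant import ctrl
print(ctrl.hand_in())"
```

```text
the job is handed in; nothing more can be done
None
```

I switched the isolator off, pushed the front roller back to its end stop and let it spring out onto the catch pin. The job was handed in about 11 s into the 48 s allowed; `hand_in()` gives no verdict.

- **Isolator:** I pressed the raised half of the grey rocker with the closed fingertips. Afterwards the wrist camera's depth showed that half level at 54 mm above the bench and the gland-side half raised, up to about 63 mm.
- **Roller:** I pushed from the front with the closed fingers until the force jumped from 13 to 31 N, then backed off. The roller's fitted centre moved from x = 0.508–0.509 to 0.525–0.527. That is 16–19 mm, with the wrist camera giving 17.5 mm, so it is latched.
- **Catch pin:** I could only compare before and after pictures from the side camera, where the knob looks back in its starting place.
- **Surroundings:** The arm ended 0.25 m up, in front of the machine, with near-zero wrist force. In the last scene picture nothing else on the bench looks moved, though I did not measure the bystanders.

No check failed. The three cameras disagreed by about 2 mm on the roller's position, which is within their calibration.

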